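# Lay a box lid in the engraver's nest, hollow side down

## Task

Take the rectangular brass box lid from the sloping wooden rest and lay it in the pocket of the ball vice, hollow side down, so that its smooth outer face looks up ready for engraving. It must lie flat on the pocket's floor, inside all the walls, and be let go. Set it down gently: do not let it drop.

Things in the scene. Friction and masses are not known exactly. Their poses are not given: they have to be found in the camera images.
- lid: Brass box lid, 42 (x) x 52 (y) x 14 mm (z), walls 3 mm: a shallow tray, one side hollow, the other a smooth closed face. Origin: centre of the open rim's plane; z points out through the smooth face at z = 14 mm. It starts leaning on the rest, z axis 60 deg from vertical, y level, +x side down on the ledge, smooth face up and outward. Its 42 x 14 mm end faces (+-y) are free to grip.
- rest: Fixed dark wooden rest under the lid. Origin: centre of its underside. Base 85 (x) x 70 (y) x 12 mm; above it a back board 34 mm wide (y), sloping 60 deg from level, its top towards -x, face to +x and up, and at its foot a ledge 34 mm wide standing 11 mm out of the board. The lid starts with its origin 62 mm above this origin, overhanging the board 9 mm at each end.
- vice: Fixed engraver's ball vice. Origin: centre of its underside, z up. Round base 132 mm across, 10 mm high; bowl 104 mm across up to height 36 mm; on it a steel block 56 (x) x 48 mm (y) with the pocket in its top, 78 mm high at the walls. A thin screw sticks out at +x, 26 mm high, 68 mm from the axis.
- pocket (a point): Centre of the pocket floor, 70 mm above the bench; axes as the vice's. Pocket 46 (x) x 56 mm (y), 8 mm deep: 2 mm play round the lid. Walls 5 mm thick: full length at -x and +x; the end walls (+-y) stand only from x = 11 to 23 mm. For x under 11 mm the ends are open for fingers, down to the bowl 34 mm below; there the floor is 48 mm wide (y), so the lid overhangs 2 mm per end.

How it is judged:
At the end, for the whole second after the job is handed in: The lid lies at rest in the pocket, hollow side down and smooth face up: its axis within 0.08 rad of vertical, its rim within 2.5 mm of the pocket's floor, its centre within 4 mm of the pocket's centre along either side, its long sides along the pocket's (either way round) within 0.15 rad; released (x of lid in the frame of pocket between -0.004 and 0.004 m and y of lid in the frame of pocket between -0.004 and 0.004 m and z of lid in the frame of pocket between -0.0025 and 0.0025 m and angle between lid's own z axis and vertical below 0.08 rad and angle between the y axis of lid and the y axis of pocket, either way round below 0.15 rad and linear speed of lid below 0.02 m/s and angular speed of lid below 0.2 rad/s); the robot touches nothing.
It fails at once if the lid is let fall: it moves faster than 0.45 m/s while the fingers do not hold it (linear speed of lid above 0.45 m/s and contact force between lid and the fingers below 0.05 N).
It also fails if it takes over 38 s, if anything falls off the work surface, if the arm or the gripper's body presses on something with over 40 N, if the wrist force passes 120 N, or if a joint passes its speed limit or range.

## Robot

A 7-joint arm with a two-finger parallel gripper is mounted at the origin on the work surface. World frame = base frame: x ahead of the robot, y to its left, z up, the work surface at z = 0. Lengths are in m, angles in rad, forces in N, time in s.
With the tool pointing down it reaches from about 0.4 to 0.85 m from the base axis. Payload 10.4 kg.
Tool frame: the origin (TCP) lies between the finger pads; the fingertips stand 17 mm ahead of it and the grasp point (between the pads) lies 2 mm behind it (r.tcp_to_tips is the distance from the TCP to the fingertips, in m); z points along the fingers, y is the line along which they close (so a half turn about z gives the same grasp; the last joint's range is limited). The gripper opens to 85 mm and grips with 20 to 120 N. Pads are 22 mm wide; open, the fingers measure 114 mm over their backs; the gripper's body (76 mm by 85 mm) begins 54 mm behind the grasp point. The pads swing forward as they close: fully open they stand 13 mm farther back than shut.
Start: joints at [1.081, 0.332, -0.065, 1.46, 0.022, 1.35, -0.088], TCP at [0.281, -0.558, 0.248] pointing down, gripper open.
Joint ranges: [-2.6, 2.6], [-0.5, 2.12], [-1.47, 1.34], [0.16, 2.42], [-1.27, 4.41], [0.06, 2.06], [-2.6, 2.6]. Speed limits (rad/s): [2.22, 2.22, 2.79, 2.79, 3.14, 3.14, 3.14].

## Interface

Orientations are given as a rotation vector (axis times angle).
In Python, from station import telemetry, camera, camera_info, order, r gives the robot as it stands.
- The arm moves only by the tool move_arm, never from a script. Its argument "steps" is one flat list of numbers, 6 for each row, row after row: the shift along the tool's x, y, z in cm, then the turn, a rotation vector about the tool's x, y, z in rad. A call has exactly 8 rows; each row shifts and turns the commanded pose from where the row before left it, along the tool's axes as they then stand; what a row does not reach is not made up. A row lasts 1/8 s, in which the tool goes at most 62.5 mm and 10.7 degrees, less where a joint would pass 70% of its speed; a pose out of reach is approached as far as the arm can. A call with a gripper value outside its range is refused whole. "jaw" is the closure, from 0 (fully open) to 1 (shut), set as the call begins (left out, the last holds). The fingers move at their own pace and stop on an object; "squeeze" is the grip in N (left out, the last holds). Time passes only in rows, so rows that do not move let the fingers close, or fill a call up. It gives the time, the measured TCP pose, the force, the opening and the grip force at its end, in the units of the state.
- telemetry.read_state(): the state, without advancing time (a new reading comes with each control period).
- camera(name): name is "scene" or "top"; returns (picture, depth): 384x512x3 uint8, red, green, blue; 384x512 float32, m along the optical axis (not along the pixel's ray), 0 where there is no reading.
- camera_info(name): a dict with "intrinsics" (3x3 intrinsics, pixels), "dist_coeffs" ([k1, k2, p1, p2, k3] as OpenCV has them; the pictures are not rectified), "R" (3x3) and "t" (3): a world point X has camera coordinates R X + t. Camera axes: x right, y down, z forward; pixel columns grow to the right and rows downward; lengths in m; the calibration is good to about 2 mm. A picture is of the moment at which its call begins. camera_info takes no time and is no camera call.
- order.finish_job(): hands the job in; it is judged then, once.
The state is a dict: "time": time; "joints": joint angles; "qd": joint speeds; "joint_efforts": joint torques, N m; "eef_pos": TCP position; "ee_rot": TCP orientation; "wrist_force": force on the tool from outside, world axes, zero at the start; "ft_torque": the same for the moment, N m; "grip_width": finger opening in m; "gripper_force": force on a finger pad.
Only numpy, scipy, OpenCV 4.12 (cv2) and the standard library are available. Lean on these libraries where they do the work, as an engineer would, in place of code of your own. Each camera call takes 0.05 s, during which the arm holds its last target. There are 200 camera calls.

## Working session

There is one attempt and no reset: what is moved stays moved. The work goes in short steps, Python scripts to look and compute and a tool call to move; the robot and the scene stay as the last step left them, time stands still between calls to the robot, and variables do not carry over. Pictures are saved under pics/ and viewed, at most 10 in all, crops included, and the job is handed in when it is done.

Besides the shell and the picture viewer there is one more tool, called after ">>>" as a command line: name --argument value ..., lists and objects as JSON in quotes. move_arm: Moves the arm, as the interface text tells. Its arguments: {"type":"object","properties":{"steps":{"type":"array","items":{"type":"number"}},"jaw":{"type":"number"},"squeeze":{"type":"number"}},"required":["steps"]}

```bash
mkdir -p pics; ls
python3 - <<'E'
from station import telemetry, camera, camera_info
import cv2,numpy as np
s=telemetry.read_state(); print(s['time'],s['eef_pos'],s['ee_rot'],s['grip_width'])
for n in ("scene","top"):
    p,d=camera(n); np.savez(f"{n}0.npz",p=p,d=d); i=camera_info(n); print(n,i)
    cv2.imwrite(f"pics/{n}0.png",cv2.resize(p[...,::-1],(800,600),interpolation=cv2.INTER_CUBIC))
E
```

```text
pics
0.0 [ 0.2810963  -0.55781978  0.24751349] [-3.05506648e+00 -7.26240972e-01  5.85406959e-04] 0.08500346493945803
scene {'intrinsics': array([[391.57749779,   0.        , 261.11044824],
       [  0.        , 391.57749779, 189.44927664],
       [  0.        ,   0.        ,   1.        ]]), 'dist_coeffs': array([-0.01821241,  0.        ,  0.        ,  0.        ,  0.        ]), 'R': array([[ 0.89096058,  0.45396134, -0.01040859],
       [ 0.2678745 , -0.54397253, -0.79519629],
       [-0.36665036,  0.70570036, -0.60626275]]), 't': array([-0.49984703, -0.07254574,  0.95443923])}
top {'intrinsics': array([[472.40478784,   0.        , 245.39005088],
       [  0.        , 472.40478784, 194.22578968],
       [  0.        ,   0.        ,   1.        ]]), 'dist_coeffs': array([0.06230879, 0.        , 0.        , 0.        , 0.        ]), 'R': array([[ 0.025694  , -0.99959932,  0.0118749 ],
       [-0.99378984, -0.02682757, -0.10799092],
       [ 0.10826623, -0.00902643, -0.99408096]]), 't': array([-0.01376041,  0.53921669,  0.85540566])}
```

View pics/scene0.png

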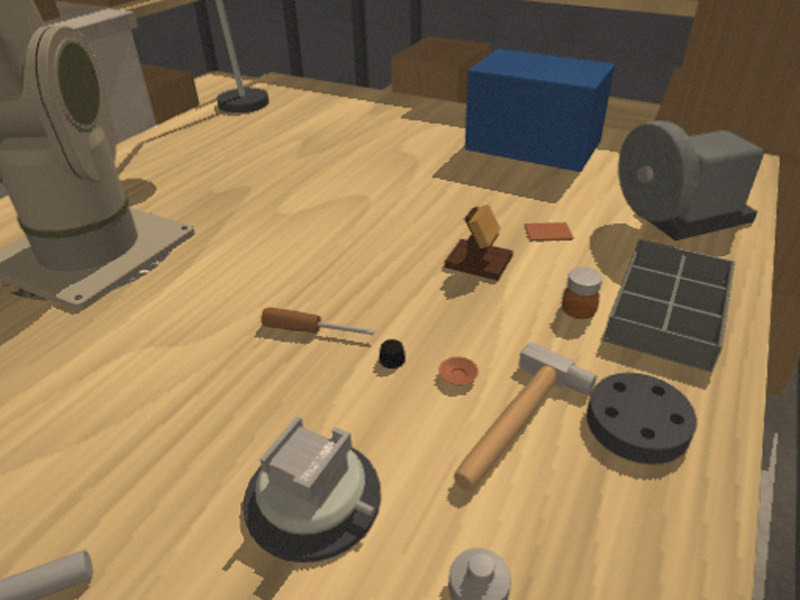

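View pics/top0.png

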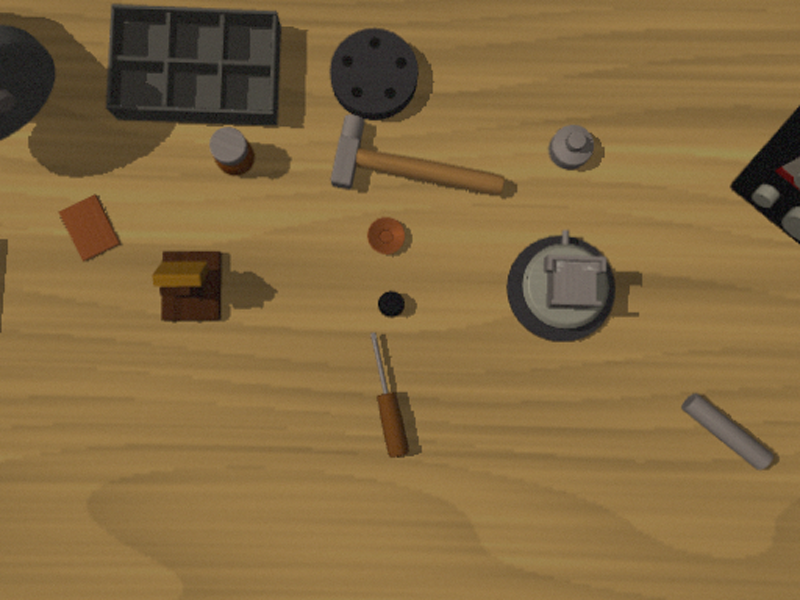

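The top view shows the lid and rest near (188,280) and the vice near (562,288), with its screw up in the image (about world +x). I'll measure both from the depth clouds.

```bash
cat > h.py <<'E'
import numpy as np,cv2
from station import camera_info
def cloud(n,d,box):
    i=camera_info(n); u0,v0,u1,v1=box
    V,U=np.mgrid[v0:v1,u0:u1]; z=d[v0:v1,u0:u1]
    q=cv2.undistortPoints(np.stack([U.ravel(),V.ravel()],1).astype(float).reshape(-1,1,2),i['intrinsics'],i['dist_coeffs']).reshape(-1,2)
    z=z.ravel(); P=np.c_[q*z[:,None],z]; P=(P-i['t'])@i['R']; return P,z>0
def proj(n,X):
    i=camera_info(n); return cv2.projectPoints(np.asarray(X,float),cv2.Rodrigues(i['R'])[0],i['t'],i['intrinsics'],i['dist_coeffs'])[0].reshape(-1,2)
E
python3 - <<'E'
from h import *
np.set_printoptions(precision=4,suppress=True)
tiles=[]
for n,bl,bv in (("scene",(275,120,345,185),(145,255,255,365)),("top",(90,150,150,215),(315,140,405,225))):
    f=np.load(n+"0.npz"); p,d=f['p'],f['d']
    for nm,b in (("lid",bl),("vice",bv)):
        P,ok=cloud(n,d,b); P=P[ok]
        rgb=p[b[1]:b[3],b[0]:b[2]].reshape(-1,3)[ok].astype(int)
        c=cv2.resize(p[b[1]:b[3],b[0]:b[2],::-1],(400,300),interpolation=cv2.INTER_CUBIC); tiles.append(c)
        if nm=="lid":
            m=(P[:,2]>.03)&(rgb[:,0]>rgb[:,2]*2.2)&(rgb[:,0]>110); Q=P[m]
            # plane ransac
            best=None;rg=np.random.default_rng(0)
            for _ in range(500):
                a=Q[rg.choice(len(Q),3,0)]; nn=np.cross(a[1]-a[0],a[2]-a[0]); nn/=np.linalg.norm(nn)+1e-12
                s=abs((Q-a[0])@nn)<.0015
                if best is None or s.sum()>best.sum(): best=s
            S=Q[best];c0=S.mean(0);nn=np.linalg.svd(S-c0)[2][2]; nn*=np.sign(nn[2])
            print(n,"lid pts",len(Q),best.sum(),"c",c0,"n",nn,"tilt",np.degrees(np.arccos(nn[2])),"yaw",np.degrees(np.arctan2(nn[1],nn[0])),"z",Q[:,2].min(),Q[:,2].max())
            np.save(n+"_lid.npy",Q)
        else:
            print(n,"vice z hist",np.histogram(P[:,2],bins=np.arange(0,.09,.005)))
            for lo,hi in ((.066,.073),(.075,.082)):
                Q=P[(P[:,2]>lo)&(P[:,2]<hi)]
                r=cv2.minAreaRect(Q[:,:2].astype(np.float32)*1000); print(lo,len(Q),"med z",np.median(Q[:,2]),"rect",r)
            Q=P[(P[:,2]>.004)&(P[:,2]<.0125)]; 
            print("base",Q.mean(0),Q.min(0),Q.max(0))
cv2.imwrite("pics/crops.png",np.vstack([np.hstack(tiles[:2]),np.hstack(tiles[2:])]))
E
```

```text
scene lid pts 291 202 c [0.5705 0.231  0.0701] n [0.865  0.0242 0.5013] tilt 59.915981396401676 yaw 1.604305612316629 z 0.05113401444274859 0.08754307398866266
scene vice z hist (array([2689, 1042,  863,    1,   53,  273,  699,  793,   87,   82,   85,
        102,  128,  738,  409,  400,    1]), array([0.   , 0.005, 0.01 , 0.015, 0.02 , 0.025, 0.03 , 0.035, 0.04 ,
       0.045, 0.05 , 0.055, 0.06 , 0.065, 0.07 , 0.075, 0.08 , 0.085]))
0.066 1037 med z 0.0695664444903732 rect ((568.73291015625, -217.23858642578125), (66.31298065185547, 55.71195602416992), 89.17586517333984)
0.075 401 med z 0.07751183102938775 rect ((567.9946899414062, -216.36019897460938), (67.03128814697266, 57.20436096191406), 88.9612045288086)
base [ 0.5869 -0.2425  0.0096] [ 0.5023 -0.2824  0.004 ] [ 0.6343 -0.1511  0.0125]
top lid pts 209 154 c [0.5535 0.2348 0.0845] n [-0.4892 -0.0145  0.872 ] tilt 29.30456599793371 yaw -178.30479888969728 z 0.07845912850006861 0.09089757707494033
top vice z hist (array([2629,  450,  841,    6,    5,   92,  390,  758,   44,   17,   15,
         30,   31,  251,  535,  218,   35]), array([0.   , 0.005, 0.01 , 0.015, 0.02 , 0.025, 0.03 , 0.035, 0.04 ,
       0.045, 0.05 , 0.055, 0.06 , 0.065, 0.07 , 0.075, 0.08 , 0.085]))
0.066 717 med z 0.07054101201709695 rect ((566.539794921875, -217.08755493164062), (67.70331573486328, 55.32971954345703), 89.81349182128906)
0.075 251 med z 0.0786190692816274 rect ((566.7041015625, -216.0293731689453), (66.49171447753906, 56.443016052246094), 89.34477996826172)
base [ 0.5604 -0.2073  0.0098] [ 0.4917 -0.3051  0.004 ] [ 0.6552 -0.1359  0.0125]
```

View pics/crops.png

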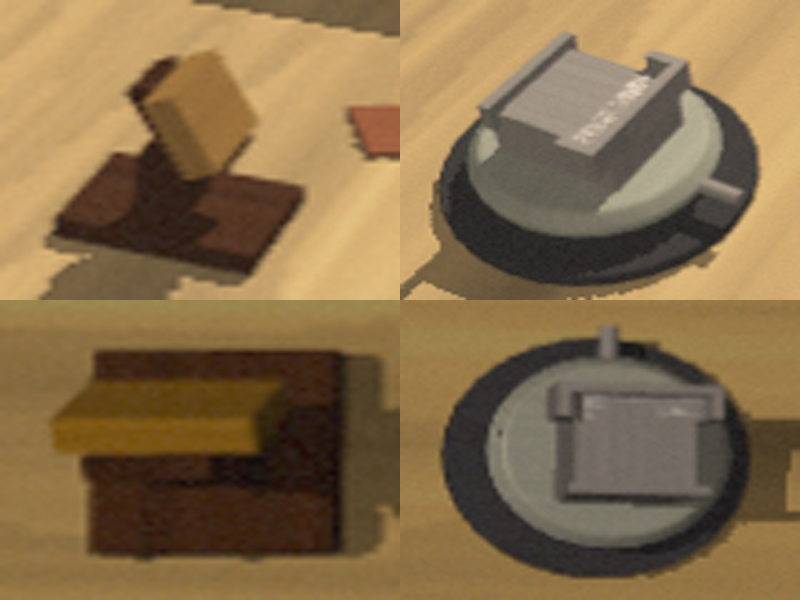

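Run:
```python
from h import *
from station import r
from scipy.optimize import least_squares
from scipy.spatial.transform import Rotation as Ro
np.set_printoptions(precision=4,suppress=True)
print([a for a in dir(r) if a[0]!='_'], r.tcp_to_tips)
h=np.array([21,26,7])/1000
def sd(q): # box signed distance
    d=abs(q)-h; return np.linalg.norm(np.maximum(d,0),axis=1)+np.minimum(d.max(1),0)
Q={n:np.load(n+"_lid.npy") for n in("scene","top")}
def pose(p): return Ro.from_euler('ZY',[p[3],np.radians(60)])
for use in (("scene",),("top",),("scene","top")):
    P=np.vstack([Q[n] for n in use])
    f=lambda p: sd((P-p[:3])@pose(p).as_matrix())
    s=least_squares(f,[.56,.233,.07,.028],loss='soft_l1',f_scale=.001)
    R=pose(s.x).as_matrix(); print(use,"box centre",s.x[:3],"yaw deg",np.degrees(s.x[3]),"rim origin",s.x[:3]-R[:,2]*.007,np.median(abs(s.fun)))
    L=(P-s.x[:3])@R*1000; print(np.percentile(L,[1,99],axis=0))
R=Ro.from_rotvec([-3.05506648e+00,-7.26240972e-01,5.85406959e-04]).as_matrix(); print(R)
# vice face check: base-of-rest centre
P,ok=cloud("top",np.load("top0.npz")['d'],(90,150,150,215)); P=P[ok]; B=P[(P[:,2]>.007)&(P[:,2]<.016)]
print("rest",cv2.minAreaRect(B[:,:2].astype(np.float32)*1000),np.median(B[:,2]))
```

```text
['Unreachable', 'tcp_to_tips'] 0.017
('scene',) box centre [0.565  0.2348 0.0654] yaw deg 2.0698165217297313 rim origin [0.559  0.2346 0.0619] 0.00048010861936070674
[[-21.6454 -27.8869  -7.4347]
 [ 19.0903  22.8543   8.374 ]]
('top',) box centre [0.5631 0.2331 0.0661] yaw deg 2.993265240824759 rim origin [0.557  0.2327 0.0626] 0.0007048423740566301
[[-24.1443 -22.771   -6.0108]
 [-17.2673  26.6777   7.7959]]
('scene', 'top') box centre [0.5644 0.2348 0.0664] yaw deg 2.2696823582683816 rim origin [0.5583 0.2346 0.0629] 0.0006603614322788619
[[-23.657  -27.581   -7.7357]
 [ 19.7786  24.2213   8.2759]]
[[ 0.893   0.45   -0.0007]
 [ 0.45   -0.893   0.0013]
 [-0.     -0.0014 -1.    ]]
rest ((557.195556640625, 235.49310302734375), (84.52696990966797, 71.75889587402344), 2.2763288021087646) 0.01240403556991799
```

```bash
cat > plan.py <<'E'
import numpy as np
from scipy.spatial.transform import Rotation as Ro
from station import telemetry
def Rt(psi,al):  # psi yaw, al tilt back to robot (deg)
    p,a=np.radians([psi,al]); z=np.array([-np.sin(a)*np.cos(p),-np.sin(a)*np.sin(p),-np.cos(a)]); y=np.array([np.sin(p),-np.cos(p),0]); return Ro.from_matrix(np.c_[np.cross(y,z),y,z])
def plan(tgt,psi,al,n):
    s=telemetry.read_state(); p=np.array(s['eef_pos']); R=Ro.from_rotvec(s['ee_rot']); T=Rt(psi,al); tgt=np.array(tgt)
    w=np.round((R.inv()*T).as_rotvec()/n,3); rows=[]
    for k in range(n):
        d=np.round(R.inv().apply((tgt-p)/(n-k))*100,1 if n-k>1 else 2); rows.append([*d,*w]); p=p+R.apply(d/100); R=R*Ro.from_rotvec(w)
    for k in range(0,n,8): print(', '.join('%g'%v for r in rows[k:k+8] for v in r)+', 0'*6*(8-len(rows[k:k+8])))
    print('left',np.round((tgt-p)*1000,2),'mm; rot left',np.round((R.inv()*T).as_rotvec(),4),'mm/row',np.linalg.norm(np.array(rows)[:,:3],axis=1).max()*10,'deg/row',np.degrees(np.linalg.norm(w)))
E
python3 -c "
from plan import *
plan([.6293,.236,.1417],2,45,16)"
```

```text
4.2, -3.5, 0.7, 0.011, -0.048, 0.026, 4.1, -3.5, 0.5, 0.011, -0.048, 0.026, 4, -3.7, 0.3, 0.011, -0.048, 0.026, 4, -3.8, 0.2, 0.011, -0.048, 0.026, 3.9, -3.8, 0.1, 0.011, -0.048, 0.026, 3.8, -4, -0.1, 0.011, -0.048, 0.026, 3.6, -4, -0.2, 0.011, -0.048, 0.026, 3.5, -4.1, -0.4, 0.011, -0.048, 0.026
3.4, -4.2, -0.5, 0.011, -0.048, 0.026, 3.3, -4.3, -0.6, 0.011, -0.048, 0.026, 3.1, -4.4, -0.7, 0.011, -0.048, 0.026, 3, -4.5, -0.8, 0.011, -0.048, 0.026, 2.8, -4.6, -0.8, 0.011, -0.048, 0.026, 2.6, -4.7, -0.9, 0.011, -0.048, 0.026, 2.5, -4.8, -1, 0.011, -0.048, 0.026, 2.28, -4.88, -1.12, 0.011, -0.048, 0.026
left [0.01 0.02 0.04] mm; rot left [-0.0098 -0.0029 -0.0023] mm/row 55.20869496736904 deg/row 3.19060848293651
```

>>> move_arm --steps '[4.2,-3.5,0.7,0.011,-0.048,0.026,4.1,-3.5,0.5,0.011,-0.048,0.026,4,-3.7,0.3,0.011,-0.048,0.026,4,-3.8,0.2,0.011,-0.048,0.026,3.9,-3.8,0.1,0.011,-0.048,0.026,3.8,-4,-0.1,0.011,-0.048,0.026,3.6,-4,-0.2,0.011,-0.048,0.026,3.5,-4.1,-0.4,0.011,-0.048,0.026]' --jaw 0

```text
time: 1.1
eef_pos: [0.4558, -0.1598, 0.1949]
ee_rot: [3.052, 0.391, -0.616]
wrist_force: [-0.0, -0.0, 0.0]
grip_width: 0.0852
gripper_force: 0.0
```

>>> move_arm --steps '[3.4,-4.2,-0.5,0.011,-0.048,0.026,3.3,-4.3,-0.6,0.011,-0.048,0.026,3.1,-4.4,-0.7,0.011,-0.048,0.026,3,-4.5,-0.8,0.011,-0.048,0.026,2.8,-4.6,-0.8,0.011,-0.048,0.026,2.6,-4.7,-0.9,0.011,-0.048,0.026,2.5,-4.8,-1,0.011,-0.048,0.026,2.28,-4.88,-1.12,0.011,-0.048,0.026]'

```text
time: 2.1
eef_pos: [0.612, 0.2234, 0.1349]
ee_rot: [-2.911, -0.044, 1.155]
wrist_force: [-0.5, -0.9, -1.3]
grip_width: 0.0856
gripper_force: 0.0
```

```bash
python3 -c "
from plan import *
s=telemetry.read_state(); print(s['joints'],s['qd'],s['wrist_force'])
plan([.6293,.236,.1417],2,45,8)"
```

```text
[-0.27050414  1.0431199  -0.11314386  0.75669439 -0.16692096  2.05535817
 -1.92766425] [-1.06157311  0.24716304  2.0789311  -0.44017568 -1.62309375  0.05681748
  0.21359037] [-0.45804081 -0.87280554 -1.27636304]
0.1, -0.2, -0.2, -0.003, -0.004, 0.001, 0.1, -0.1, -0.2, -0.003, -0.004, 0.001, 0.1, -0.2, -0.2, -0.003, -0.004, 0.001, 0.1, -0.1, -0.2, -0.003, -0.004, 0.001, 0.1, -0.2, -0.2, -0.003, -0.004, 0.001, 0.1, -0.1, -0.2, -0.003, -0.004, 0.001, 0.1, -0.2, -0.3, -0.003, -0.004, 0.001, 0.1, -0.12, -0.2, -0.003, -0.004, 0.001
left [ 0.04 -0.    0.03] mm; rot left [ 0.0017  0.0018 -0.0034] mm/row 3.7416573867739418 deg/row 0.2921522977837165
```

>>> move_arm --steps '[0,0,0,0,0.025,0,0,0,0,0,0.025,0,0,0,0,0,0.025,0,0,0,0,0,0.025,0,0,0,0,0,0.025,0,0,0,0,0,0.025,0,0,0,0,0,0.02,0,0,0,0,0,0,0]'

```text
time: 3.1
eef_pos: [0.613, 0.2201, 0.1389]
ee_rot: [-3.002, -0.039, 0.893]
wrist_force: [-0.5, -0.2, -0.4]
grip_width: 0.0855
gripper_force: 0.0
```

```bash
python3 -c "
from plan import *
s=telemetry.read_state(); print(s['joints'],s['qd'],s['wrist_force'],Ro.from_rotvec(s['ee_rot']).as_matrix())
plan([.6038,.235,.138],2,35,8)"
```

```text
[-0.2741878   0.88834839 -0.10720358  0.94860869 -0.11973539  1.84959541
 -1.91117515] [-4.40256136e-06  1.80001942e-02  3.01334874e-03 -1.14457655e-02
 -4.45829100e-03  1.50463322e-02 -1.64965734e-04] [-0.48077989 -0.15309117 -0.43643018] [[ 0.83722919  0.02097528 -0.54644974]
 [ 0.02627395 -0.99965301  0.00188364]
 [-0.54622062 -0.01593443 -0.83748978]]
-0.1, -0.2, 0.1, -0.003, -0.004, -0, -0.1, -0.2, 0.1, -0.003, -0.004, -0, -0.1, -0.2, 0.1, -0.003, -0.004, -0, -0.1, -0.2, 0.1, -0.003, -0.004, -0, -0.1, -0.2, 0, -0.003, -0.004, -0, -0.1, -0.2, 0.1, -0.003, -0.004, -0, -0, -0.2, 0, -0.003, -0.004, -0, -0.07, -0.11, 0.07, -0.003, -0.004, -0
left [-0.02 -0.01  0.02] mm; rot left [ 0.003  -0.001  -0.0027] mm/row 2.4494897427831783 deg/row 0.2864788975654116
```

>>> move_arm --steps '[-0.2,-0.4,0.2,-0.006,-0.008,0,-0.2,-0.4,0.1,-0.006,-0.008,0,-0.1,-0.3,0.1,-0.006,-0.008,0,-0.1,-0.2,0.1,-0.006,-0.008,0,-0.07,-0.2,0.04,0,0,0,0,0,0,0,0,0,0,0,0,0,0,0,0,0,0,0,0,0]'

```text
time: 4.1
eef_pos: [0.6042, 0.2346, 0.1379]
ee_rot: [2.983, 0.049, -0.94]
wrist_force: [0.2, -0.3, -0.4]
grip_width: 0.085
gripper_force: 0.0
```

```bash
python3 -c "
from plan import *
s=telemetry.read_state(); print(s['joints'])
plan([.5579,.2335,.0726],2,35,8)
from h import *
P,d=__import__('station').camera('scene'); cv2.imwrite('pics/s1.png',cv2.resize(P[90:210,220:380,::-1],(800,600),interpolation=cv2.INTER_CUBIC))
"
```

```text
[-0.30041318  0.90976524 -0.10907616  0.92591252 -0.11953125  1.88466127
 -1.93459268]
-0, -0, 1, 0, -0, -0, -0, -0, 1, 0, -0, -0, -0, -0, 1, 0, -0, -0, -0, -0, 1, 0, -0, -0, -0, -0, 1, 0, -0, -0, -0, -0, 1, 0, -0, -0, -0, -0, 1, 0, -0, -0, -0.05, -0.08, 1, 0, -0, -0
left [-0.01 -0.03 -0.01] mm; rot left [ 0.0028 -0.0004 -0.0032] mm/row 10.044401425669925 deg/row 0.0
```

View pics/s1.png

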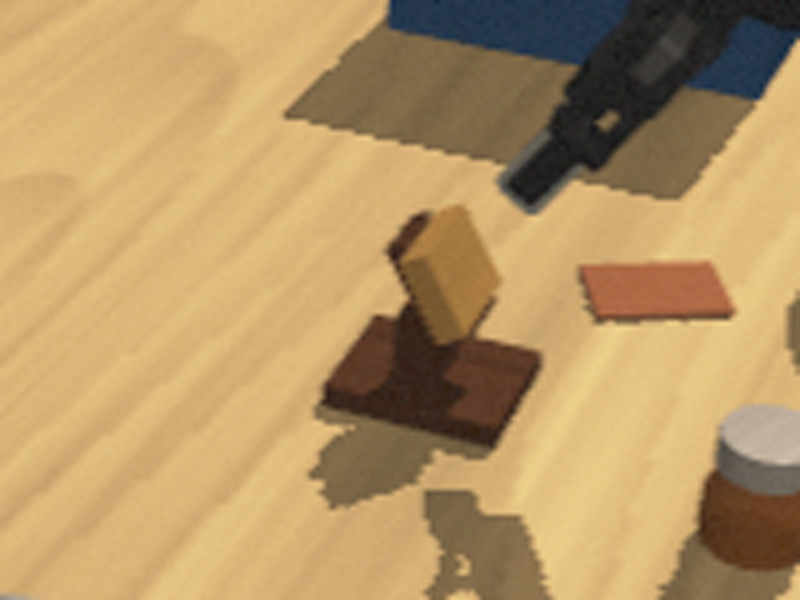

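The near fingertip is at (540,190), heading for the lid at (445,275), and nothing is in the way. Advancing.

>>> move_arm --steps '[0,0,1.1,0,0,0,0,0,1.1,0,0,0,0,0,1.1,0,0,0,0,0,1.1,0,0,0,0,0,1.1,0,0,0,0,0,1.1,0,0,0,-0.05,-0.08,1.0,0,0,0,0,0,0.4,0,0,0]'

```text
time: 5.15
eef_pos: [0.5572, 0.2338, 0.072]
ee_rot: [2.982, 0.049, -0.941]
wrist_force: [0.5, -0.1, 1.5]
grip_width: 0.0854
gripper_force: 0.0
```

```bash
python3 -c "
from plan import *
s=telemetry.read_state(); print(s['joints'],s['wrist_force'])
plan([.5579,.2335,.0726],2,35,8)
from h import *
o=[]
for n,b in (('scene',(250,110,370,200)),('top',(75,150,155,210))):
  P,d=__import__('station').camera(n); np.savez(n+'2.npz',p=P,d=d); o.append(cv2.resize(P[b[1]:b[3],b[0]:b[2],::-1],(400,300),interpolation=cv2.INTER_CUBIC))
cv2.imwrite('pics/s2.png',np.hstack(o))
"
```

```text
[-0.30129214  0.86223136 -0.12327011  1.15464023 -0.11611134  1.70342125
 -1.92838205] [ 0.45280353 -0.06691582  1.51162537]
0, 0, -0, 0, 0, -0, 0, 0, -0, 0, 0, -0, 0, 0, -0, 0, 0, -0, 0, 0, -0, 0, 0, -0, 0, 0, -0, 0, 0, -0, 0, 0, -0, 0, 0, -0, 0, 0, -0, 0, 0, -0, 0.02, 0.03, -0.09, 0, 0, -0
left [ 0.   -0.03 -0.03] mm; rot left [ 0.0032  0.0005 -0.0028] mm/row 0.9695359714832658 deg/row 0.0
```

View pics/s2.png

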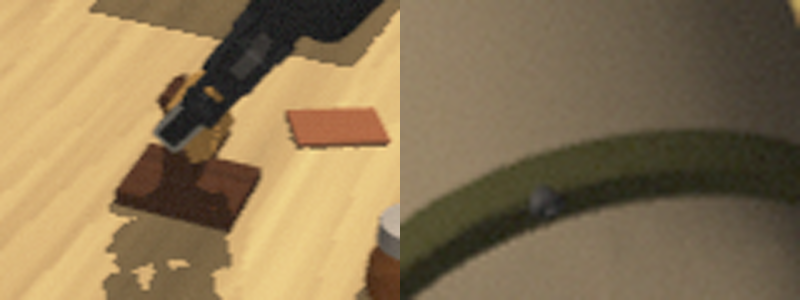

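The scene view (left) shows the near finger at about (180,130), beside the lid's end with brass visible on both sides. The arm blocks the top camera. Closing.

>>> move_arm --steps '[0,0,0,0,0,0,0,0,0,0,0,0,0,0,0,0,0,0,0,0,0,0,0,0,0,0,0,0,0,0,0,0,0,0,0,0,0,0,0,0,0,0,0,0,0,0,0,0]' --jaw 1 --squeeze 50

```text
time: 6.25
eef_pos: [0.5582, 0.2338, 0.073]
ee_rot: [2.983, 0.049, -0.938]
wrist_force: [3.4, -0.5, 4.8]
grip_width: 0.0508
gripper_force: 52.6
```

```bash
python3 -c "
from plan import *
s=telemetry.read_state(); print(s['joints'],s['wrist_force'])
plan([.5582,.2338,.173],2,35,8)"
```

```text
[-0.3010402   0.86179952 -0.1229551   1.15238068 -0.11609494  1.70426146
 -1.92836499] [ 3.35590399 -0.46227358  4.76722028]
-0.7, 0, -1, 0, -0, -0, -0.7, 0, -1, 0, -0, -0, -0.7, 0, -1, 0, -0, -0, -0.7, 0, -1, 0, -0, -0, -0.7, 0, -1, 0, -0, -0, -0.7, 0, -1.1, 0, -0, -0, -0.8, 0, -1, 0, -0, -0, -0.73, 0.04, -1.1, 0, -0, -0
left [-0.    0.05 -0.03] mm; rot left [ 0.0026 -0.0013 -0.0029] mm/row 13.207952150125317 deg/row 0.0
```

>>> move_arm --steps '[-0.3,0,-0.4,0,0,0,-0.6,0,-0.9,0,0,0,-0.7,0,-1,0,0,0,-0.8,0,-1.2,0,0,0,-0.8,0,-1.2,0,0,0,-0.8,0,-1.2,0,0,0,-0.8,0,-1.1,0,0,0,-0.8,0.04,-1.2,0,0,0]'

```text
time: 7.25
eef_pos: [0.5589, 0.2338, 0.1727]
ee_rot: [2.982, 0.049, -0.94]
wrist_force: [1.0, 0.0, -1.0]
grip_width: 0.0514
gripper_force: 52.0
```

```bash
python3 -c "
from plan import *
s=telemetry.read_state(); print(s['joints'],s['wrist_force'])
plan([.5585,-.2166,.14],-0.7,-25,24)"
```

```text
[-0.30253125  0.77570857 -0.124212    1.08229528 -0.13132928  1.85889381
 -1.9551977 ] [ 0.99659927  0.01396554 -1.04570059]
0, 1.9, 0.2, 0, 0.044, 0.002, 0, 1.9, 0.2, 0, 0.044, 0.002, 0, 1.9, 0.2, 0, 0.044, 0.002, 0, 1.9, 0.2, 0, 0.044, 0.002, 0, 1.9, 0.2, 0, 0.044, 0.002, 0, 1.9, 0.2, 0, 0.044, 0.002, 0, 1.9, 0.1, 0, 0.044, 0.002, 0, 1.9, 0.2, 0, 0.044, 0.002
0, 1.9, 0.1, 0, 0.044, 0.002, 0, 1.9, 0.2, 0, 0.044, 0.002, 0, 1.9, 0.2, 0, 0.044, 0.002, 0, 1.9, 0.1, 0, 0.044, 0.002, 0, 1.8, 0.2, 0, 0.044, 0.002, 0, 1.9, 0.1, 0, 0.044, 0.002, 0, 1.8, 0.2, 0, 0.044, 0.002, -0, 1.9, 0.1, 0, 0.044, 0.002
-0, 1.8, 0.2, 0, 0.044, 0.002, -0, 1.9, 0.1, 0, 0.044, 0.002, -0, 1.8, 0.2, 0, 0.044, 0.002, -0, 1.9, 0.1, 0, 0.044, 0.002, -0, 1.8, 0.2, 0, 0.044, 0.002, -0, 1.9, 0.1, 0, 0.044, 0.002, -0.1, 1.8, 0.2, 0, 0.044, 0.002, -0.01, 1.89, 0.1, 0, 0.044, 0.002
left [ 0.    0.01 -0.03] mm; rot left [ 0.0068 -0.0093  0.0041] mm/row 19.1049731745428 deg/row 2.523617308353781
```

>>> move_arm --steps '[0,1.9,0.2,0,0.044,0.002,0,1.9,0.2,0,0.044,0.002,0,1.9,0.2,0,0.044,0.002,0,1.9,0.2,0,0.044,0.002,0,1.9,0.2,0,0.044,0.002,0,1.9,0.2,0,0.044,0.002,0,1.9,0.1,0,0.044,0.002,0,1.9,0.2,0,0.044,0.002]'

```text
time: 8.25
eef_pos: [0.5565, 0.081, 0.1602]
ee_rot: [3.103, 0.028, -0.401]
wrist_force: [0.2, 0.2, -0.5]
grip_width: 0.0511
gripper_force: 52.1
```

>>> move_arm --steps '[0,1.9,0.1,0,0.044,0.002,0,1.9,0.2,0,0.044,0.002,0,1.9,0.2,0,0.044,0.002,0,1.9,0.1,0,0.044,0.002,0,1.8,0.2,0,0.044,0.002,0,1.9,0.1,0,0.044,0.002,0,1.8,0.2,0,0.044,0.002,0,1.9,0.1,0,0.044,0.002]'

```text
time: 9.25
eef_pos: [0.557, -0.0691, 0.15]
ee_rot: [3.126, 0.007, 0.149]
wrist_force: [-0.9, -0.1, -0.7]
grip_width: 0.0511
gripper_force: 52.1
```

>>> move_arm --steps '[0,1.8,0.2,0,0.044,0.002,0,1.9,0.1,0,0.044,0.002,0,1.8,0.2,0,0.044,0.002,0,1.9,0.1,0,0.044,0.002,0,1.8,0.2,0,0.044,0.002,0,1.9,0.1,0,0.044,0.002,-0.1,1.8,0.2,0,0.044,0.002,0,1.9,0.1,0,0.044,0.002]'

```text
time: 10.25
eef_pos: [0.5585, -0.2171, 0.1396]
ee_rot: [3.054, -0.015, 0.694]
wrist_force: [1.2, 0.8, -0.9]
grip_width: 0.0514
gripper_force: 52.1
```

```bash
python3 -c "
from plan import *
s=telemetry.read_state(); print(s['joints'],s['wrist_force'],Ro.from_rotvec(s['ee_rot']).as_matrix())
plan([.5585,-.2166,.14],-0.7,-25,8)
from h import *
o=[]
for n,b in (('scene',(140,210,260,300)),('top',(300,130,420,220))):
  P,d=__import__('station').camera(n); np.savez(n+'3.npz',p=P,d=d); o.append(cv2.resize(P[b[1]:b[3],b[0]:b[2],::-1],(400,300),interpolation=cv2.INTER_CUBIC))
cv2.imwrite('pics/s3.png',np.hstack(o))
"
```

```text
[ 0.31021586  0.12598734  0.0683207   2.02793341 -0.28776652  0.58336815
 -0.99586697] [ 1.24713242  0.84168803 -0.85250291] [[ 0.90166478 -0.01131716  0.43228758]
 [-0.00690957 -0.99990691 -0.01176531]
 [ 0.43238049  0.00762144 -0.90165904]]
0, -0, -0, 0.001, -0.001, 0.001, 0, -0, -0, 0.001, -0.001, 0.001, 0, -0, -0, 0.001, -0.001, 0.001, 0, -0, -0, 0.001, -0.001, 0.001, 0, -0, -0, 0.001, -0.001, 0.001, 0, -0, -0, 0.001, -0.001, 0.001, 0, -0, -0, 0.001, -0.001, 0.001, 0.01, -0.05, -0.04, 0.001, -0.001, 0.001
left [ 0.05 -0.03 -0.03] mm; rot left [-0.0015 -0.0028 -0.0039] mm/row 0.6480740698407861 deg/row 0.09923920117592258
```

View pics/s3.png

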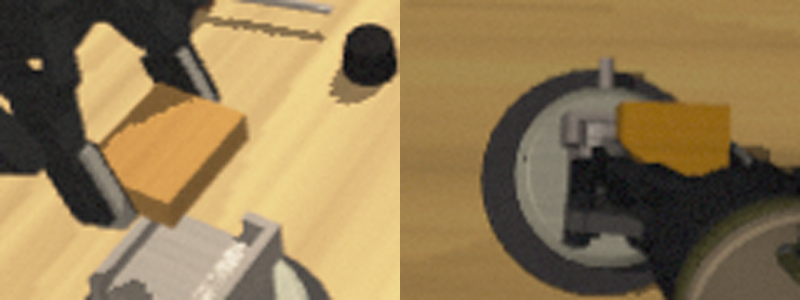

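The lid is held level over the vice: in the scene half it is at (175,150) with its smooth face up, and the pocket is below it at (190,260). Now measuring the lid's offset and tilt.

Run:
```python
from h import *
from scipy.optimize import least_squares
from scipy.spatial.transform import Rotation as Ro
np.set_printoptions(precision=4,suppress=True)
h=np.array([21,26,7])/1000
def sd(q):
    d=abs(q)-h; return np.linalg.norm(np.maximum(d,0),axis=1)+np.minimum(d.max(1),0)
exp=np.array([.5677,-.2171,.1414]); D={}
for n,b in (('scene',(140,210,260,300)),('top',(300,130,420,220))):
    f=np.load(n+'3.npz'); P,ok=cloud(n,f['d'],b); P=P[ok]; c=f['p'][b[1]:b[3],b[0]:b[2]].reshape(-1,3)[ok].astype(int)
    m=(c[:,0]>c[:,2]*1.9)&(c[:,0]>60)&(np.linalg.norm(P-exp,axis=1)<.05)&(P[:,2]>.115); Q=P[m]; D[n]=Q
    F=Q[Q[:,2]>.143]; c0=np.median(F,0); A=np.c_[F[:,:2]-c0[:2],np.ones(len(F))]; s=least_squares(lambda k:A@k-F[:,2],[0,0,c0[2]],loss='soft_l1',f_scale=.001).x
    print(n,len(Q),len(F),"slopes x,y",s[:2],"z at exp",s[2]+s[:2]@(exp[:2]-c0[:2])); print(np.percentile(F,[1,50,99],axis=0).T)
    if n=='top': r=cv2.minAreaRect(F[:,:2].astype(np.float32)*1000); print(r)
for use in (["scene"],["top"],["scene","top"]):
    P=np.vstack([D[n] for n in use])
    s=least_squares(lambda p: sd((P-p[:3])@Ro.from_rotvec(p[3:]).as_matrix()),[*exp,0,0,0],loss='soft_l1',f_scale=.0007)
    print(use,s.x[:3]-exp,np.degrees(s.x[3:]),np.median(abs(s.fun)))
```

```text
scene 1180 1011 slopes x,y [-0.0032 -0.0019] z at exp 0.14751987288212554
[[ 0.5477  0.572   0.5897]
 [-0.2427 -0.2173 -0.1906]
 [ 0.1434  0.1475  0.1494]]
top 625 619 slopes x,y [ 0.0039 -0.0009] z at exp 0.14823613664842264
[[ 0.5529  0.5719  0.5869]
 [-0.2452 -0.2212 -0.1933]
 [ 0.1448  0.1483  0.1514]]
((569.9140625, -219.47515869140625), (35.117061614990234, 53.05112838745117), 0.398690789937973)
['scene'] [ 0.0007  0.0009 -0.0008] [-0.2962 -0.5729 -0.4216] 0.00038089317253918367
['top'] [-0.0022 -0.0024 -0.0001] [-0.0078 -0.6621 -0.3029] 0.0008012388866573813
['scene', 'top'] [ 0.0006  0.0004 -0.0006] [-0.4328 -0.6013 -0.2335] 0.0005469874733479048
```

Run:
```python
from h import *
T=[]
for f,b in (('top0',(342,158,398,200)),('scene0',(160,264,232,318)),('top3',(356,152,412,194)),('scene3',(158,230,226,281))):
    p=np.load(f+'.npz')['p'][b[1]:b[3],b[0]:b[2],::-1]
    c=cv2.convertScaleAbs(cv2.resize(p,(400,300),interpolation=cv2.INTER_CUBIC),alpha=1.5)
    for k in range(0,400,50): c[:6,k]=c[:k and 12 or 6,k]*0+255
    for k in range(0,300,50): c[k,:10]=255
    T.append(c)
cv2.imwrite('pics/edges.png',np.vstack([np.hstack(T[:2]),np.hstack(T[2:])]))
```

```text
Traceback (most recent call last):
ValueError: could not broadcast input array from shape (12,3) into shape (6,3)
```

Run:
```python
from h import *
T=[]
for f,b in (('top0',(342,158,398,200)),('scene0',(160,264,232,318)),('top3',(356,152,412,194)),('scene3',(158,230,226,281))):
    p=np.load(f+'.npz')['p'][b[1]:b[3],b[0]:b[2],::-1]
    c=cv2.convertScaleAbs(cv2.resize(p,(400,300),interpolation=cv2.INTER_CUBIC),alpha=1.5)
    c[:8,::50]=255; c[::50,:8]=255
    T.append(c)
cv2.imwrite('pics/edges.png',np.vstack([np.hstack(T[:2]),np.hstack(T[2:])]))
```

```text
(no output)
```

View pics/edges.png

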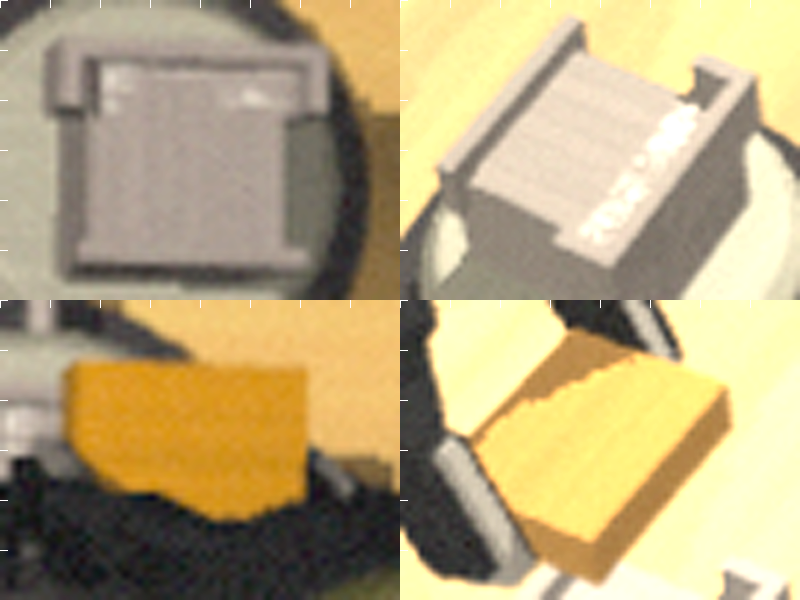

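Run:
```python
from h import *
np.set_printoptions(precision=1,suppress=True)
def ray(n,b,s,uv,z):
    i=camera_info(n); px=(np.array(uv,float)+.5)/s-.5+b
    q=cv2.undistortPoints(px.reshape(-1,1,2),i['intrinsics'],i['dist_coeffs']).reshape(-1,2)
    d=np.c_[q,np.ones(len(q))]@i['R']; C=-i['R'].T@i['t']; return (C+d*((z-C[2])/d[:,2])[:,None])*1000
print("top vice right edge pts, front edge", ray('top',(342,158),400/56,[(327,60),(327,100),(100,42),(300,44)],.078))
print("top lid right edge, front", ray('top',(356,152),400/56,[(306,90),(306,170),(100,64),(290,67)],.148))
print("scene vice +x-y,+x+y, -x wall outer -y,+y", ray('scene',(160,264),400/72,[(210,266),(355,78),(42,172),(172,20)],.078))
print("scene lid +x-y,+x+y,-x-y,-x+y", ray('scene',(158,230),400/68,[(192,243),(327,88),(72,140),(170,28)],.148))
```

```text
top vice right edge pts, front edge [[ 591.4 -250.    78. ]
 [ 581.3 -249.9   78. ]
 [ 594.5 -193.8   78. ]
 [ 595.2 -243.3   78. ]]
top lid right edge, front [[ 582.3 -246.   148. ]
 [ 563.9 -245.9  148. ]
 [ 587.2 -199.4  148. ]
 [ 587.6 -242.5  148. ]]
scene vice +x-y,+x+y, -x wall outer -y,+y [[ 594.9 -249.1   78. ]
 [ 596.  -185.1   78. ]
 [ 542.3 -245.1   78. ]
 [ 542.5 -190.1   78. ]]
scene lid +x-y,+x+y,-x-y,-x+y [[ 589.1 -242.5  148. ]
 [ 590.  -191.9  148. ]
 [ 548.7 -230.1  148. ]
 [ 547.3 -191.8  148. ]]
```

```bash
python3 -c "
from plan import *
plan([.5585,-.2160,.0935],-0.7,-25.5,8)"
```

```text
-0.2, -0, 0.5, 0.001, -0, 0, -0.2, -0, 0.5, 0.001, -0, 0, -0.2, -0.1, 0.5, 0.001, -0, 0, -0.3, -0, 0.5, 0.001, -0, 0, -0.2, -0.1, 0.5, 0.001, -0, 0, -0.3, -0, 0.6, 0.001, -0, 0, -0.2, -0.1, 0.5, 0.001, -0, 0, -0.27, -0.02, 0.56, 0.001, -0, 0
left [ 0.01  0.01 -0.01] mm; rot left [ 0.0002 -0.0007  0.0007] mm/row 6.708203932499369 deg/row 0.057295779513082325
```

>>> move_arm --steps '[-0.2,0,0.5,0.001,0,0,-0.2,0,0.5,0.001,0,0,-0.2,-0.1,0.5,0.001,0,0,-0.3,0,0.6,0.001,0,0,-0.3,-0.1,0.6,0.001,0,0,-0.3,0,0.7,0.001,0,0,-0.37,-0.02,0.8,0.001,0,0,0,0,0,0,0,0]'

```text
time: 11.35
eef_pos: [0.5593, -0.2146, 0.0921]
ee_rot: [3.062, -0.013, 0.691]
wrist_force: [-0.4, 0.1, -1.0]
grip_width: 0.051
gripper_force: 52.2
```

```bash
python3 -c "
from plan import *
from h import *
s=telemetry.read_state(); print(s['wrist_force'],Ro.from_rotvec(s['ee_rot']).as_matrix())
T=[]
for n,b in (('scene',(155,250,235,310)),('top',(346,150,410,198))):
  P,d=__import__('station').camera(n); np.savez(n+'4.npz',p=P,d=d)
  c=cv2.convertScaleAbs(cv2.resize(P[b[1]:b[3],b[0]:b[2],::-1],(800,600) if n=='scene' else (800,600),interpolation=cv2.INTER_CUBIC),alpha=1.5)
  cv2.imwrite('pics/%s4.png'%n,c)
"
```

```text
[-0.35060588  0.08218381 -0.99448184] [[ 9.02940496e-01 -8.46814423e-03  4.29682152e-01]
 [-7.25021978e-03 -9.99963719e-01 -4.47149120e-03]
 [ 4.29704428e-01  9.22200437e-04 -9.02969132e-01]]
```

View pics/scene4.png

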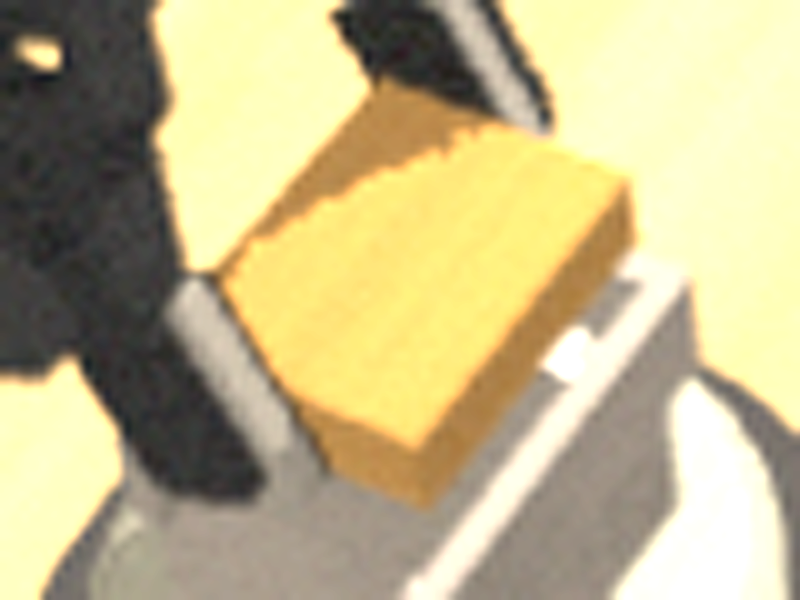

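View pics/top4.png

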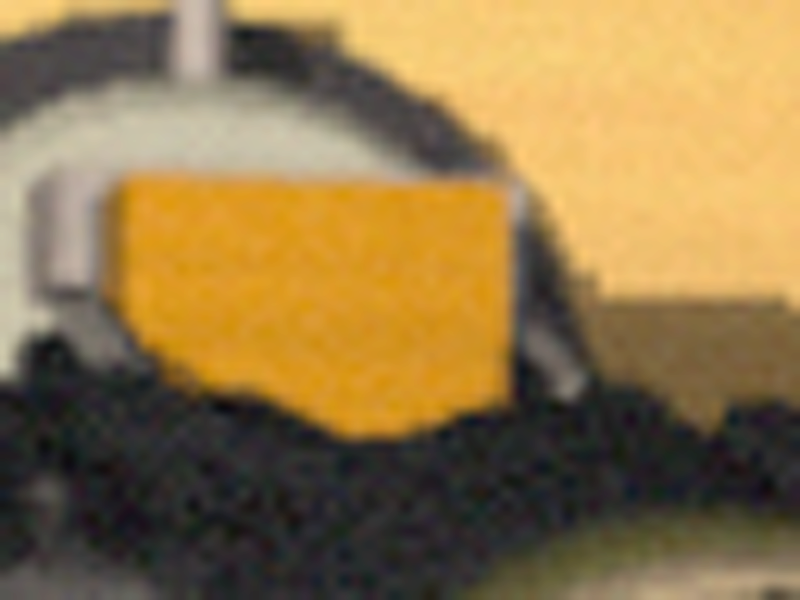

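Scene crop: lid top corners are at (418,447), (630,180), (222,280) and (380,82), and the vice's +x/+y corner is at (690,285). Top crop: the lid's right edge is at column 513 and the vice's at 524. The +x edges are at rows 180 (lid) and 172 (vice).

Run:
```python
from h import *
np.set_printoptions(precision=1,suppress=True)
def ray(n,b,s,uv,z):
    i=camera_info(n); px=(np.array(uv,float)+.5)/s-.5+b
    q=cv2.undistortPoints(px.reshape(-1,1,2),i['intrinsics'],i['dist_coeffs']).reshape(-1,2)
    d=np.c_[q,np.ones(len(q))]@i['R']; C=-i['R'].T@i['t']; return (C+d*((z-C[2])/d[:,2])[:,None])*1000
print("top lid right, left, front",ray('top',(346,150),12.5,[(513,250),(125,250),(250,180),(450,180)],.101))
print("top vice right, front",ray('top',(346,150),12.5,[(524,205),(250,172),(450,174)],.078))
print("scene lid",ray('scene',(155,250),10,[(418,447),(630,180),(222,280),(380,82)],.101))
print("scene vice ++ corner, edge",ray('scene',(155,250),10,[(690,285),(455,598)],.078))
for n,b in (('scene',(155,250,235,310)),('top',(346,150,410,198))):
    f=np.load(n+'4.npz'); P,ok=cloud(n,f['d'],b); P=P[ok]; c=f['p'][b[1]:b[3],b[0]:b[2]].reshape(-1,3)[ok].astype(int)
    F=P[(c[:,0]>c[:,2]*1.9)&(P[:,2]>.0965)&(P[:,2]<.107)]; print(n,"face z",np.median(F[:,2])*1000)
# edges by gradient along columns/rows (subpixel), top view, images 0 and 4
def edge(v): g=abs(np.diff(v.astype(float))); k=g.argmax(); w=g[max(0,k-1):k+2]; return (np.arange(max(0,k-1),k+2)@w)/w.sum()+.5
f=np.load('top4.npz')['p'].astype(float); g=f[...,0]-f[...,2]
print("lid right col",np.median([edge(g[r,380:395])+380 for r in range(166,178)]),"front row",np.median([edge(g[158:170,c])+158 for c in range(358,384)]))
f=np.load('top0.npz')['p'].sum(2); print("vice right col",[round(edge(f[r,383:393])+383,1) for r in range(165,174)])
```

```text
top lid right, left, front [[ 581.  -241.5  101. ]
 [ 579.6 -188.1  101. ]
 [ 589.9 -205.3  101. ]
 [ 590.6 -232.8  101. ]]
top vice right, front [[ 591.4 -250.1   78. ]
 [ 595.2 -211.4   78. ]
 [ 595.6 -239.7   78. ]]
scene lid [[ 590.3 -240.3  101. ]
 [ 590.8 -189.3  101. ]
 [ 550.7 -229.2  101. ]
 [ 549.1 -189.7  101. ]]
scene vice ++ corner, edge [[ 596.5 -185.7   78. ]
 [ 596.2 -244.8   78. ]]
scene face z 100.02698458291756
top face z 101.78307525895043
lid right col 386.23893805309734 front row 164.11284722222223
vice right col [np.float64(388.6), np.float64(389.2), np.float64(389.5), np.float64(387.5), np.float64(387.3), np.float64(387.4), np.float64(387.6), np.float64(387.5), np.float64(387.6)]
```

```bash
python3 -c "
from plan import *
plan([.5577,-.2167,.0905],-0.7,-25.2,4)
import plan as q
s=telemetry.read_state()
class F:
  @staticmethod
  def read_state(): return dict(eef_pos=[.5577,-.2167,.0905],ee_rot=Rt(-.7,-25.2).as_rotvec())
q.telemetry=F
plan([.5577,-.2167,.080],-0.7,-25.2,6)"
```

```text
-0.1, 0, 0, -0, -0.001, 0.001, -0.1, 0.1, 0, -0, -0.001, 0.001, -0.1, 0, 0.1, -0, -0.001, 0.001, -0.01, 0.09, 0.04, -0, -0.001, 0.001, 0, 0, 0, 0, 0, 0, 0, 0, 0, 0, 0, 0, 0, 0, 0, 0, 0, 0, 0, 0, 0, 0, 0, 0
left [ 0.01  0.01 -0.04] mm; rot left [-0.0002 -0.0018 -0.0001] mm/row 1.4142135623730954 deg/row 0.08102846845413955
-0.1, -0, 0.2, 0, -0, 0, -0.1, -0, 0.2, 0, -0, 0, -0.1, -0, 0.1, 0, -0, 0, -0, -0, 0.2, 0, -0, 0, -0.1, 0, 0.1, 0, -0, 0, -0.05, 0, 0.15, 0, -0, 0, 0, 0, 0, 0, 0, 0, 0, 0, 0, 0, 0, 0
left [ 0.03 -0.    0.01] mm; rot left [ 0. -0.  0.] mm/row 2.23606797749979 deg/row 0.0
```

>>> move_arm --steps '[-0.1,0,0,0,-0.001,0.001,-0.1,0.1,0,0,-0.001,0.001,-0.1,0,0.1,0,-0.001,0.001,-0.01,0.11,0.04,0,-0.001,0.001,0,0,0,0,0,0,0,0,0,0,0,0,0,0,0,0,0,0,0,0,0,0,0,0]'

```text
time: 12.45
eef_pos: [0.5577, -0.2168, 0.0906]
ee_rot: [3.063, -0.019, 0.688]
wrist_force: [0.4, -0.2, -1.1]
grip_width: 0.051
gripper_force: 52.2
```

>>> move_arm --steps '[-0.1,0,0.2,0,0,0,-0.1,0,0.2,0,0,0,-0.1,0,0.1,0,0,0,0,0,0.2,0,0,0,-0.1,0,0.1,0,0,0,-0.05,0,0.15,0,0,0,0,0,0,0,0,0,0,0,0,0,0,0]'

```text
time: 13.45
eef_pos: [0.5577, -0.2168, 0.0801]
ee_rot: [3.063, -0.019, 0.688]
wrist_force: [1.7, -1.0, -1.2]
grip_width: 0.051
gripper_force: 52.2
```

>>> move_arm --steps '[-0.02,0,0.045,0,0,0,-0.02,0,0.045,0,0,0,-0.02,0,0.045,0,0,0,-0.02,0,0.045,0,0,0,-0.02,0,0.045,0,0,0,-0.02,0,0.045,0,0,0,0,0,0,0,0,0,0,0,0,0,0,0]'

```text
time: 14.45
eef_pos: [0.5577, -0.2168, 0.0771]
ee_rot: [3.063, -0.018, 0.688]
wrist_force: [0.2, 0.6, -1.0]
grip_width: 0.051
gripper_force: 52.2
```

>>> move_arm --steps '[-0.02,0,0.045,0,0,0,-0.01,0,0.025,0,0,0,-0.01,0,0.025,0,0,0,-0.01,0,0.025,0,0,0,-0.01,0,0.02,0,0,0,0,0,0,0,0,0,0,0,0,0,0,0,0,0,0,0,0,0]'

```text
time: 15.45
eef_pos: [0.558, -0.2169, 0.0758]
ee_rot: [3.062, -0.019, 0.688]
wrist_force: [-1.1, 0.5, 3.2]
grip_width: 0.0511
gripper_force: 52.6
```

>>> move_arm --steps '[-0.01,0,0.02,0,0,0,-0.01,0,0.02,0,0,0,0,0,0,0,0,0,0,0,0,0,0,0,0,0,0,0,0,0,0,0,0,0,0,0,0,0,0,0,0,0,0,0,0,0,0,0]'

```text
time: 16.45
eef_pos: [0.558, -0.2169, 0.0758]
ee_rot: [3.062, -0.018, 0.689]
wrist_force: [-6.1, 1.8, 8.9]
grip_width: 0.0513
gripper_force: 53.6
```

Run:
```python
from h import *
from station import camera,telemetry
s=telemetry.read_state(); print(s['wrist_force'],s['ft_torque'])
for n,b in (('scene',(155,250,235,320)),('top',(340,150,410,205))):
    p,d=camera(n); np.savez(n+'5.npz',p=p,d=d); P,ok=cloud(n,d,b); P=P[ok]; c=p[b[1]:b[3],b[0]:b[2]].reshape(-1,3)[ok].astype(int)
    F=P[(c[:,0]>c[:,2]*1.9)&(P[:,2]>.079)&(P[:,2]<.092)]; m=np.median(F,0)
    A=np.c_[F[:,:2]-m[:2],np.ones(len(F))]; k=np.linalg.lstsq(A,F[:,2],rcond=None)[0]
    print(n,len(F),"face z",m*1000,"slopes",k[:2])
```

```text
[-6.05523972  1.79831151  8.88726322] [0.22150295 0.71931949 0.09445249]
scene 930 face z [ 570.97876098 -216.79596479   83.62617581] slopes [-0.01764877  0.00613095]
top 539 face z [ 572.10056931 -217.4802288    84.73021166] slopes [-0.01369911  0.00073693]
```

>>> move_arm --steps '[0.01,0,-0.025,0,0,0,0.01,0,-0.02,0,0,0,0,0,0,0,0,0,0,0,0,0,0,0,0,0,0,0,0,0,0,0,0,0,0,0,0,0,0,0,0,0,0,0,0,0,0,0]'

```text
time: 17.55
eef_pos: [0.558, -0.2169, 0.0758]
ee_rot: [3.062, -0.018, 0.688]
wrist_force: [0.9, 0.6, 6.0]
grip_width: 0.0511
gripper_force: 52.7
```

>>> move_arm --steps '[0.01,0,-0.02,0,0,0,0,0,0,0,0,0,0,0,0,0,0,0,0,0,0,0,0,0,0,0,0,0,0,0,0,0,0,0,0,0,0,0,0,0,0,0,0,0,0,0,0,0]'

```text
time: 18.55
eef_pos: [0.5577, -0.2168, 0.0758]
ee_rot: [3.063, -0.019, 0.688]
wrist_force: [1.7, -0.1, 2.8]
grip_width: 0.051
gripper_force: 52.5
```

>>> move_arm --steps '[0,0,0,0,0,0,0,0,0,0,0,0,0,0,0,0,0,0,0,0,0,0,0,0,0,0,0,0,0,0,0,0,0,0,0,0,0,0,0,0,0,0,0,0,0,0,0,0]' --jaw 0

```text
time: 19.55
eef_pos: [0.5578, -0.2168, 0.0759]
ee_rot: [3.063, -0.018, 0.688]
wrist_force: [0.2, 0.1, 0.3]
grip_width: 0.0854
gripper_force: 0.0
```

Run:
```python
from h import *
from station import camera,telemetry
s=telemetry.read_state(); print(s['wrist_force'],s['ft_torque'])
for n,b in (('scene',(155,250,235,320)),('top',(340,150,410,205))):
    p,d=camera(n); P,ok=cloud(n,d,b); P=P[ok]; c=p[b[1]:b[3],b[0]:b[2]].reshape(-1,3)[ok].astype(int)
    F=P[(c[:,0]>c[:,2]*1.9)&(P[:,2]>.079)&(P[:,2]<.092)]; m=np.median(F,0)
    A=np.c_[F[:,:2]-m[:2],np.ones(len(F))]; k=np.linalg.lstsq(A,F[:,2],rcond=None)[0]
    print(n,len(F),"face z",m*1000,"slopes",k[:2])
```

```text
[0.15420085 0.09216304 0.28697066] [-0.0325679   0.44796928 -0.00330733]
scene 999 face z [ 568.95267933 -218.89616821   83.628321  ] slopes [-0.00915646  0.01471326]
top 576 face z [ 570.78997058 -215.70439184   84.65137789] slopes [ 0.00996787 -0.00522944]
```

>>> move_arm --steps '[0,0,-0.5,0,0,0,0,0,-1,0,0,0,0,0,-2,0,0,0,0,0,-3,0,0,0,0,0,-3,0,0,0,0,0,-3,0,0,0,0,0,-3,0,0,0,0,0,-2,0,0,0]'

```text
time: 20.65
eef_pos: [0.4824, -0.2163, 0.2363]
ee_rot: [3.061, -0.019, 0.691]
wrist_force: [-0.9, 0.5, 0.4]
grip_width: 0.0852
gripper_force: 0.0
```

>>> move_arm --steps '[0,0,0,0,0,0,0,0,0,0,0,0,0,0,0,0,0,0,0,0,0,0,0,0,0,0,0,0,0,0,0,0,0,0,0,0,0,0,0,0,0,0,0,0,0,0,0,0]'

```text
time: 21.65
eef_pos: [0.483, -0.2159, 0.2341]
ee_rot: [3.063, -0.018, 0.688]
wrist_force: [0.5, 0.3, 0.6]
grip_width: 0.0852
gripper_force: 0.0
```

Run:
```python
from h import *
from station import camera,telemetry
o=[]
for n,b in (('scene',(155,250,235,310)),('top',(335,150,415,210))):
    p,d=camera(n); P,ok=cloud(n,d,b); P=P[ok]; c=p[b[1]:b[3],b[0]:b[2]].reshape(-1,3)[ok].astype(int)
    F=P[(c[:,0]>c[:,2]*1.9)&(P[:,2]>.079)&(P[:,2]<.092)]; m=np.median(F,0)
    A=np.c_[F[:,:2]-m[:2],np.ones(len(F))]; k=np.linalg.lstsq(A,F[:,2],rcond=None)[0]
    print(n,len(F),"face z",m*1000,"slopes",k[:2],np.percentile(F,[1,99],axis=0)*1000)
    o.append(cv2.resize(p[b[1]:b[3],b[0]:b[2],::-1],(400,300),interpolation=cv2.INTER_CUBIC))
cv2.imwrite('pics/end.png',np.hstack(o))
```

```text
scene 999 face z [ 568.88218405 -218.65402631   83.55468576] slopes [-0.00959536  0.01261811] [[ 546.5911378  -242.52829864   79.59968985]
 [ 588.66105951 -190.6113226    85.39860663]]
top 733 face z [ 566.12883457 -215.71615264   84.55761859] slopes [ 0.003029   -0.01010868] [[ 545.54492292 -241.98686486   80.64621427]
 [ 587.20591665 -189.89592567   87.97753536]]
```

View pics/end.png

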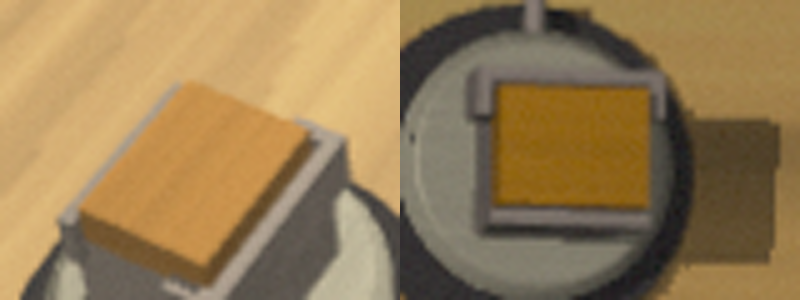

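Both views show the lid seated inside all four pocket walls (scene (195,180), top (572,145)), level, with its smooth face up at about 84 mm. The gripper is clear.

```bash
python3 -c "
from station import order
print(order.finish_job())"
```

```text
the job is handed in; nothing more can be done
None
```

The lid is in the vice pocket, hollow side down and flat on the floor inside all the walls; I let it go with the gripper clear and handed the job in at about 22 s, but no verdict came back.

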